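# Put the short tea caddy away under the flap

### The job

Put the short tea caddy away in the lower tier of the bamboo drawer bin. Lift the bin's hinged divider flap by its knob until it stands up by itself, then set the short caddy gently and upright on the floor of the open lower tier, without dropping it, and leave the flap standing open.

Things in the scene. Friction and masses are not known exactly. Their poses are not given: they have to be found in the camera images.
- bin: Fixed bamboo bin, 200 (x) x 300 (y) x 98 mm high, walls and floor 8 mm. Origin: centre of its underside, on the work surface; z up. Pull bar on its -x face, not used. A fixed upper tray (scoop in it) covers y = +22 to +142 mm; the flap covers y = -138 to +20. Under the flap is the lower tier: one empty compartment, x -92 to +92, y -142 to +22 mm, its floor 8 mm above the origin.
- flap (a joint): Divider flap, a 6 mm board 180 x 158 mm; hinge along the bin's x at y = +20, z = 80 mm of the bin. 0 rad = level, shutting the lower tier (top 83 mm up, 15 below the rim); 1.57 = upright; stop 1.75. Starts within 0.15 of shut. Opens by raising its edge at the bin's -y side, which swings up towards +y. Stiff hinge (0.3 N m, about 3 N at the knob): stays where left.
- flap_knob (a point): Centre of the flap's knob: dark wood bar 26 mm long (along the hinge), 12 wide, 16 high, on an 8 mm stem. Flap shut: at x 0, y -120, z 113 mm of the bin, i.e. 140 mm from the hinge sideways, 33 mm above it, 30 mm above the flap's top. It turns with the flap about the hinge. Held by its two ends it turns between the fingers, so the tool can stay pointing down.
- caddy: Short tea caddy to put away: closed round dark wood canister, 52 mm diameter, 56 mm high, straight sides from 8 to 46 mm, 0.08 to 0.17 kg, loose, upright on the work surface. Origin: centre of underside; z up. Two similar dark wood things stand 100 mm or more from it: a taller caddy (same diameter, 92 mm high) and an open cup (66 wide, 75 high). The short one is the lowest.
Mind the look-alikes: they are no part of the job. What is shaped like the caddy but turquoise is not meant.

How it is judged:
By the outcome, as a careful person would: the job done as asked, in the order asked, and still so for the second after the job is handed in, with the robot touching nothing.
It also fails if it takes over 51 s, if anything falls off the work surface, if the arm or the gripper's body presses on something with over 40 N, if the wrist force passes 120 N, or if a joint passes its speed limit or range.

### The arm

A 6-joint arm with a two-finger parallel gripper is mounted at the origin on the work surface. World frame = base frame: x ahead of the robot, y to its left, z up, the work surface at z = 0. Lengths are in m, angles in degrees, forces in N, time in s.
With the tool pointing down it reaches from about 0.3 to 0.85 m from the base axis. Payload 4.2 kg.
Tool frame: the origin (TCP) lies at the very end of the fingers, on their centre line; the grasp point (between the pads) lies 19 mm behind it; z points along the fingers, y is the line along which they close (so a half turn about z gives the same grasp; the last joint's range is limited). The gripper opens to 91 mm and grips with 3 to 60 N. Pads are 32 mm wide; open, the fingers measure 118 mm over their backs; the gripper's body (76 mm by 178 mm) begins 60 mm behind the grasp point.
Start: joints at [68.698, 18.312, 89.639, -0, 72.044, -1.146], TCP at [0.198, 0.54, 0.214] pointing down, gripper open.
Joint ranges: [-177.97, 177.97], [-48.28, 115.42], [12.27, 149.76], [-77.06, 257.06], [2.81, 150.46], [-146.56, 146.56]. Speed limits (degrees/s): [147.25, 147.25, 180, 180, 180, 180].

### API

Orientations are given as a 3x3 rotation matrix whose columns are the frame's x, y, z axes.
In Python, from cell import bot gives the robot as it stands. The module is installed in compiled form; this text tells all that it offers.
- The arm moves only by the tool drive_tool, never from a script. Its argument "deltas" is a list of rows, each a list of 5 numbers: the closure, from 0 (fully open) to 1 (shut), then the shift along the tool's x, y, z in mm, then the turn about the tool's z in degrees. A call has 1 to 20 rows; each row is the pose to reach, as a shift and turn from the pose commanded when the call began, along the tool's axes at that moment; what a row does not reach only later rows make up. A row lasts 1/10 s, in which the tool goes at most 50 mm and 8.59 degrees, less where a joint would pass 70% of its speed; a pose out of reach is approached as far as the arm can. A call with a gripper value outside its range is refused whole. The fingers move at their own pace and stop on an object; "grip_force" is the grip in N (left out, the last holds). Time passes only in rows, so rows that repeat a pose let the fingers close. It gives the time, the measured TCP pose, the force, the opening and the grip force at its end, in the units of the state.
- bot.get_state(): the state, without advancing time (a new reading comes with each control period).
- bot.get_image(name): name is "side" or "top"; returns a dict with "frame" (480x640x3 uint8, blue, green, red), "range_z" (480x640 float32, m along the optical axis (not along the pixel's ray), 0 where there is no reading), "fx", "fy", "cx", "cy" (pixels), "rvec" (rotation vector, rad) and "tvec" (3), from world to camera coordinates, as OpenCV has them. Camera axes: x right, y down, z forward; pixel columns grow to the right and rows downward; lengths in m; the calibration is good to about 2 mm. A picture is of the moment at which its call begins.
- bot.close_job(): hands the job in; it is judged then, once.
The state is a dict: "time": time; "joint_pos": joint angles; "qvel": joint speeds; "joint_torque": joint torques, N m; "position": TCP position; "tcp_rot": TCP orientation; "force": force on the tool from outside, world axes, zero at the start; "moment": the same for the moment, N m; "finger_gap": finger opening in m; "finger_force": force on a finger pad.
Only numpy, scipy, OpenCV 4.12 (cv2) and the standard library are available. Lean on these libraries where they do the work, as an engineer would, in place of code of your own. Each camera call takes 0.05 s, during which the arm holds its last target. There are 200 camera calls.

## Working session

There is one attempt and no reset: what is moved stays moved. The work goes in short steps, Python scripts to look and compute and a tool call to move; the robot and the scene stay as the last step left them, time stands still between calls to the robot, and variables do not carry over. Pictures are saved under pics/ and viewed, at most 10 in all, crops included, and the job is handed in when it is done.

Besides the shell and the picture viewer there is one more tool, called after "Request:" in YAML: its name, and indented under it one key for each argument. drive_tool: Moves the arm, as the interface text tells. Its arguments: {"type":"object","properties":{"deltas":{"type":"array","items":{"type":"array","items":{"type":"number"}}},"grip_force":{"type":"number"}},"required":["deltas"]}

```bash
mkdir -p pics; cat > h.py <<'E'
import numpy as np, cv2
from cell import bot
def cloud(im):
    z=im["range_z"].astype(float); v,u=np.mgrid[:480,:640]
    p=np.dstack([(u-im["cx"])/im["fx"]*z,(v-im["cy"])/im["fy"]*z,z])
    R=cv2.Rodrigues(np.array(im["rvec"],float))[0]
    w=(p-np.array(im["tvec"],float).ravel())@R
    w[z==0]=np.nan
    return w
E
python3 - <<'E'
from h import *
for n in("top","side"):
    im=bot.get_image(n); np.save(n+".npy",cloud(im)); cv2.imwrite(f"pics/{n}0.png",im["frame"])
s=bot.get_state(); print(s)
E
```

```text
{'time': 0.1, 'joint_pos': array([ 6.86970606e+01,  1.83478117e+01,  8.96990355e+01,  6.42334998e-04,
        7.20451608e+01, -1.14568525e+00]), 'qvel': array([ 0.02176593, -0.07364271, -0.17302439, -0.05809975,  0.08914458,
        0.04290066]), 'joint_torque': array([ 2.15459331e-03, -4.13331735e+01, -2.32509685e+01,  7.29623996e-02,
        4.20932751e-02, -4.70313410e-05]), 'position': array([0.19797184, 0.53935878, 0.21320861]), 'tcp_rot': array([[-9.38749167e-01,  3.44600710e-01, -5.93337061e-04],
       [ 3.44601219e-01,  9.38747982e-01, -1.49224453e-03],
       [ 4.27654423e-05, -1.60530799e-03, -9.99998711e-01]]), 'force': array([0.07712682, 0.7450321 , 0.16408397]), 'moment': array([0.04008703, 0.04614688, 0.00182944]), 'finger_force': 0.0, 'finger_gap': 0.09130774259626939}
```

View pics/top0.png

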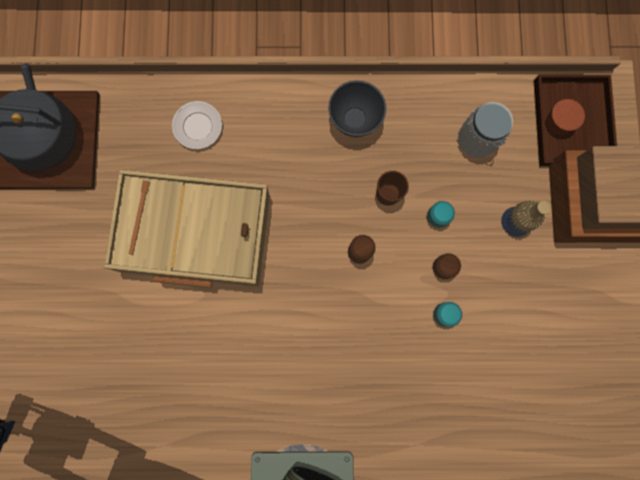

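View pics/side0.png

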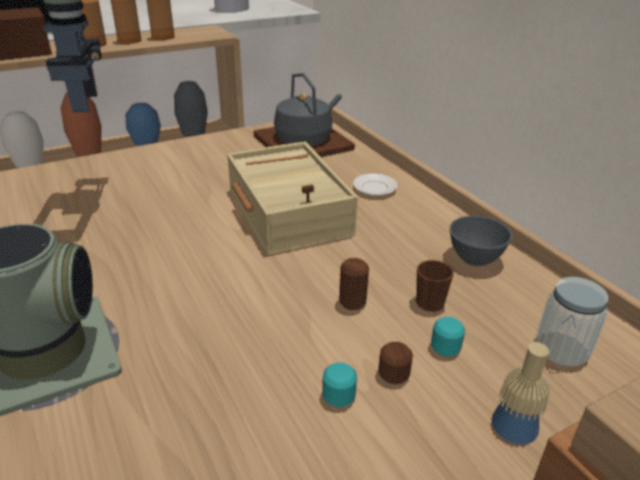

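The top view shows the bin with corners near (122,173), (267,185), (256,283) and (108,268), and the knob at (245,231). The short caddy is at (447,266), or (395,362) in the side view. The tall caddy is at (362,250), the cup at (392,188), and there are two turquoise decoys.

```bash
cat >> h.py <<'E'
def measure(w,wside=None):
    pass
E
python3 - <<'E'
from h import *
w=np.load("top.npy"); ws=np.load("side.npy")
def reg(w,u0,u1,v0,v1,z0,z1):
    q=w[v0:v1,u0:u1].reshape(-1,3); return q[(q[:,2]>z0)&(q[:,2]<z1)]
q=reg(w,95,280,160,295,.088,.106)
r=cv2.minAreaRect(q[:,:2].astype(np.float32)*1000); print("rim",len(q),r,cv2.boxPoints(r),np.median(q[:,2]))
for nm,ww,b in(("knob top",w,(235,255,215,245)),("knob side",ws,(298,316,180,204))):
    q=reg(ww,*b,.108,.16)
    print(nm,len(q),q.mean(0),q.min(0),q.max(0))
q=reg(w,190,235,195,260,.05,.12);print("flap",np.percentile(q[:,2],[5,50,95]))
A=np.c_[q[:,:2],np.ones(len(q))];print(np.linalg.lstsq(A,q[:,2],rcond=None)[0])
for nm,b in(("caddy",(425,470,245,290)),("tall",(340,385,228,272))):
    q=reg(w,*b,.03,.12); t=q[q[:,2]>q[:,2].max()-.008]
    print(nm,len(q),q[:,2].max(),t.mean(0),cv2.minEnclosingCircle(t[:,:2].astype(np.float32)))
q=reg(ws,375,415,340,385,.012,.06);c,r=cv2.minEnclosingCircle(q[:,:2].astype(np.float32));print("caddy side",c,r,q[:,2].max())
m=q[(q[:,2]<.046)]
s=np.linalg.lstsq(np.c_[2*m[:,:2],np.ones(len(m))],(m[:,:2]**2).sum(1),rcond=None)[0];print("circle fit",s[:2],np.sqrt(s[2]+s[:2]@s[:2]))
q=reg(w,380,425,180,500,-.05,.2)
E
```

```text
rim 4850 ((549.7125854492188, 230.193603515625), (301.2320556640625, 200.85494995117188), 83.8893051147461) [[433.82272  91.12384]
 [633.53644  69.74289]
 [665.6024  369.26337]
 [465.88873 390.64432]] 0.09161445491026833
knob top 93 [0.53582003 0.11137607 0.12497993] [0.52368841 0.10514014 0.11148001] [0.54831327 0.11831752 0.13209235]
knob side 106 [0.53654567 0.10580603 0.119704  ] [0.52356498 0.0981963  0.10949584] [0.55086638 0.11523811 0.1271885 ]
flap [0.08227672 0.08632852 0.09007132]
[-0.0041334  -0.0396911   0.09572649]
caddy 524 0.062161778845178726 [ 0.47467398 -0.30002292  0.05632789] ((0.4729127585887909, -0.2979712188243866), 0.023124653846025467)
tall 595 0.09726968625960511 [ 0.50788294 -0.12166478  0.0918273 ] ((0.5075460076332092, -0.12117627263069153), 0.02241542376577854)
caddy side (0.47445380687713623, -0.3053351938724518) 0.026188915595412254 0.05712207042057777
circle fit [ 0.47565411 -0.3043032 ] 0.024942260552740517
```

```bash
cat > h2.py <<'E'
from h import *
C=np.array([.5497,.2302,0]); BX=np.array([.9943,-.1065,0]); BY=np.array([.1065,.9943,0]); Z=np.array([0,0,1.])
YB=np.degrees(np.arctan2(BX[1],BX[0]))
def binp(x,y,z): return C+x*BX+y*BY+z*Z
def knob(th): return binp(0,.02-.14*np.cos(th)+.033*np.sin(th),.08+.033*np.cos(th)+.14*np.sin(th))
def delta(p,yaw=None):
    s=bot.get_state(); R=s["tcp_rot"]; d=1000*(R.T@(np.array(p)-s["position"]))
    t=0
    if yaw is not None: t=-((yaw-np.degrees(np.arctan2(R[1,1],R[0,1]))+180)%360-180)
    return np.round(np.r_[d,t],1)
G=np.array([0,0,.019])
E
python3 -c "
from h2 import *
print(delta(knob(.04)-G+[0,0,.06],YB),knob(.04))"
```

```text
[-465.5 -284.    54.1   76. ] [0.53707247 0.11230747 0.11857211]
```

Request:
drive_tool:
  deltas:
    - [0, -40, -25, 4, 7]
    - [0, -85, -52, 10, 14]
    - [0, -128, -78, 15, 21]
    - [0, -170, -104, 20, 28]
    - [0, -213, -130, 25, 35]
    - [0, -256, -156, 30, 42]
    - [0, -298, -182, 35, 49]
    - [0, -340, -208, 40, 56]
    - [0, -383, -234, 45, 63]
    - [0, -425, -260, 50, 70]
    - [0, -450, -276, 53, 76]
    - [0, -466, -284, 54, 76]
    - [0, -466, -284, 54, 76]
    - [0, -466, -284, 54, 76]
    - [0, -466, -284, 54, 76]
  grip_force: 25

```text
time: 1.6
position: [0.5368, 0.1139, 0.16]
tcp_rot: [[0.105, 0.994, -0.001], [0.994, -0.105, 0.001], [0.0, -0.001, -1.0]]
force: [0.5, -0.2, -0.0]
finger_gap: 0.0913
finger_force: 0.0
```

```bash
python3 - <<'E'
from h2 import *
im=bot.get_image("side"); f=im["frame"][80:280,200:400]; cv2.imwrite("pics/s1.png",cv2.resize(f,None,fx=3,fy=3,interpolation=2))
print(bot.get_state()["position"],delta(knob(.04)-G,YB))
E
```

```text
[0.53690571 0.11390776 0.1601333 ] [-1.6  0.4 60.6  0.1]
```

View pics/s1.png

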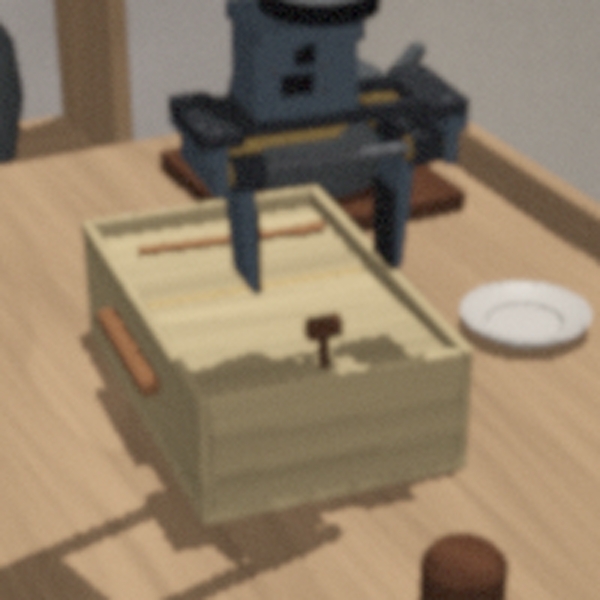

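The open fingers straddle the knob (crop 323,327), so I'm descending and closing.

Request:
drive_tool:
  deltas:
    - [0, -2, 0, 25, 0]
    - [0, -2, 0, 48, 0]
    - [0, -2, 0, 58, 0]
    - [0, -2, 0, 60, 0]
    - [0.5, -2, 0, 60, 0]
    - [1, -2, 0, 60, 0]
    - [1, -2, 0, 60, 0]
    - [1, -2, 0, 60, 0]
    - [1, -2, 0, 60, 0]
    - [1, -2, 0, 60, 0]
    - [1, -2, 0, 60, 0]
    - [1, -2, 0, 60, 0]

```text
time: 2.85
position: [0.5375, 0.1106, 0.0999]
tcp_rot: [[0.107, 0.994, -0.0], [0.994, -0.107, 0.0], [0.0, -0.0, -1.0]]
force: [-0.0, 0.2, -0.1]
finger_gap: 0.0298
finger_force: 0.0
```

```bash
python3 - <<'E'
from h2 import *
s=bot.get_state();print(s["position"],s["force"],s["finger_gap"],s["finger_force"])
p=s["position"]+G
q=p-C; y=q@BY-.02; z=q[2]-.08
print("theta",np.arctan2(z,-y)-np.arctan2(.033,.14),np.hypot(y,z),q@BX)
for th in np.linspace(.04,1.62,24): print(round(th,2),delta(knob(th)-G))
E
```

```text
[0.53752404 0.11060263 0.09992369] [-0.01835948  0.19046174 -0.09275327] 0.02981107533448157 0.00048496725867153145
theta 0.03929784497079272 0.14551485232877714 0.0006305626230956356
0.04 [ 1.6 -0.6  0.4  0. ]
0.11 [ 4.6 -0.6 -9.1  0. ]
0.18 [  8.2  -0.6 -18.3   0. ]
0.25 [ 12.5  -0.6 -27.2   0. ]
0.31 [ 17.3  -0.6 -35.8   0. ]
0.38 [ 22.7  -0.6 -44.1   0. ]
0.45 [ 28.7  -0.7 -51.9   0. ]
0.52 [ 35.2  -0.7 -59.4   0. ]
0.59 [ 42.2  -0.7 -66.3   0. ]
0.66 [ 49.7  -0.7 -72.8   0. ]
0.73 [ 57.5  -0.7 -78.8   0. ]
0.8 [ 65.8  -0.7 -84.2   0. ]
0.86 [ 74.4  -0.7 -89.    0. ]
0.93 [ 83.4  -0.7 -93.2   0. ]
1.0 [ 92.6  -0.7 -96.8   0. ]
1.07 [102.   -0.7 -99.7   0. ]
1.14 [ 111.6   -0.7 -102.     0. ]
1.21 [ 121.4   -0.7 -103.7    0. ]
1.28 [ 131.2   -0.7 -104.6    0. ]
1.35 [ 141.1   -0.7 -104.9    0. ]
1.41 [ 150.9   -0.7 -104.5    0. ]
1.48 [ 160.8   -0.8 -103.4    0. ]
1.55 [ 170.5   -0.8 -101.7    0. ]
1.62 [180.1  -0.8 -99.3   0. ]
```

Request:
drive_tool:
  deltas:
    - [1, 1, 0, 0, 0]
    - [1, 1, 0, 0, 0]
    - [1, 1, 0, 0, 0]
    - [1, 1, 0, 0, 0]
    - [1, 3, 0, -5, 0]
    - [1, 4.6, 0, -9, 0]
    - [1, 6.5, 0, -14, 0]
    - [1, 8, 0, -18, 0]
    - [1, 8, 0, -18, 0]

```text
time: 3.75
position: [0.5403, 0.1174, 0.1187]
tcp_rot: [[0.106, 0.994, 0.004], [0.994, -0.106, -0.002], [-0.002, 0.004, -1.0]]
force: [3.2, -3.4, 1.7]
finger_gap: 0.026
finger_force: 25.0
```

```bash
cat > arc.py <<'E'
from h2 import *
s=bot.get_state();print(s["force"],s["finger_gap"],s["finger_force"])
q=s["position"]+G-C; y=q@BY-.02; z=q[2]-.08
th0=np.arctan2(z,-y)-np.arctan2(.033,.14)
print("theta",th0,np.hypot(y,z),q@BX)
for th in np.linspace(th0,1.63,20): print(round(th,2),delta(knob(th)-G))
E
python3 arc.py
```

```text
[ 3.19593378 -3.40178448  1.73180499] 0.02595051763338061 25.000230967998505
theta 0.177310703935631 0.14506221410935383 0.0026945501595523557
0.18 [ 1.1 -2.7  0.5  0. ]
0.25 [ 5.9 -2.7 -9.4  0. ]
0.33 [ 11.3  -2.6 -19.    0. ]
0.41 [ 17.5  -2.6 -28.1   0. ]
0.48 [ 24.4  -2.5 -36.7   0. ]
0.56 [ 31.9  -2.5 -44.7   0. ]
0.64 [ 40.   -2.5 -52.1   0. ]
0.71 [ 48.6  -2.4 -58.9   0. ]
0.79 [ 57.8  -2.4 -65.    0. ]
0.87 [ 67.3  -2.4 -70.5   0. ]
0.94 [ 77.3  -2.3 -75.1   0. ]
1.02 [ 87.6  -2.3 -79.    0. ]
1.09 [ 98.1  -2.3 -82.1   0. ]
1.17 [108.9  -2.3 -84.3   0. ]
1.25 [119.8  -2.3 -85.8   0. ]
1.32 [130.8  -2.3 -86.4   0. ]
1.4 [141.8  -2.3 -86.2   0. ]
1.48 [152.7  -2.3 -85.1   0. ]
1.55 [163.5  -2.3 -83.2   0. ]
1.63 [174.2  -2.3 -80.5   0. ]
```

Request:
drive_tool:
  deltas:
    - [1, 5, 1, -10, 0]
    - [1, 10.5, 1, -19.5, 0]
    - [1, 16.5, 1, -28.5, 0]
    - [1, 23.5, 1, -37, 0]
    - [1, 31, 1, -45, 0]
    - [1, 39, 1, -52.5, 0]
    - [1, 48, 1, -59, 0]
    - [1, 57, 1, -65, 0]
    - [1, 67, 1, -70.5, 0]
    - [1, 77, 1, -75, 0]
    - [1, 77, 1, -75, 0]

```text
time: 4.85
position: [0.5487, 0.1955, 0.1943]
tcp_rot: [[0.106, 0.994, 0.003], [0.994, -0.106, 0.0], [0.0, 0.003, -1.0]]
force: [1.7, -2.0, 4.5]
finger_gap: 0.0259
finger_force: 25.0
```

```bash
python3 arc.py
```

```text
[ 1.65138753 -1.98946219  4.51478008] 0.02585013383392539 25.000769197940826
theta 0.9508733701528037 0.14405444219201496 0.0027021417781067907
0.95 [ 0.1 -2.7  0.2  0. ]
0.99 [ 4.9 -2.7 -1.7  0. ]
1.02 [ 9.7 -2.7 -3.4  0. ]
1.06 [14.6 -2.7 -4.9  0. ]
1.09 [19.6 -2.7 -6.2  0. ]
1.13 [24.6 -2.7 -7.4  0. ]
1.17 [29.7 -2.7 -8.3  0. ]
1.2 [34.7 -2.7 -9.1  0. ]
1.24 [39.8 -2.7 -9.8  0. ]
1.27 [ 45.   -2.7 -10.2   0. ]
1.31 [ 50.1  -2.7 -10.4   0. ]
1.34 [ 55.2  -2.7 -10.5   0. ]
1.38 [ 60.4  -2.6 -10.4   0. ]
1.42 [ 65.5  -2.6 -10.1   0. ]
1.45 [70.6 -2.6 -9.6  0. ]
1.49 [75.7 -2.6 -8.9  0. ]
1.52 [80.8 -2.6 -8.1  0. ]
1.56 [85.8 -2.7 -7.1  0. ]
1.59 [90.8 -2.7 -5.8  0. ]
1.63 [95.8 -2.7 -4.5  0. ]
```

Request:
drive_tool:
  deltas:
    - [1, 9.5, 0, -3.5, 0]
    - [1, 19.5, 0, -6.5, 0]
    - [1, 29.5, 0, -8.5, 0]
    - [1, 40, 0, -10, 0]
    - [1, 50, 0, -10.5, 0]
    - [1, 60, 0, -10.5, 0]
    - [1, 70.5, 0, -9.5, 0]
    - [1, 81, 0, -8, 0]
    - [1, 91, 0, -6, 0]
    - [1, 97, 0, -4.5, 0]
    - [1, 97, 0, -4.5, 0]
    - [1, 97, 0, -4.5, 0]

```text
time: 6.05
position: [0.5591, 0.2929, 0.1989]
tcp_rot: [[0.107, 0.994, 0.004], [0.994, -0.107, 0.004], [0.004, 0.003, -1.0]]
force: [2.6, 2.3, 5.5]
finger_gap: 0.026
finger_force: 25.0
```

```bash
python3 arc.py | head -3
```

```text
[2.64017931 2.30341649 5.5215065 ] 0.026014399466942006 25.000772774219513
theta 1.6439714099801213 0.14452901307211136 0.0026857006612483188
1.64 [-0.2 -2.7  0.7  0. ]
```

Request:
drive_tool:
  deltas:
    - [0.6, 0, 0, 0, 0]
    - [0.3, 0, 0, 0, 0]
    - [0.3, 0, 0, 0, 0]
    - [0.3, 0, 0, 0, 0]
    - [0.3, 0, 0, 0, 0]
    - [0.3, 0, 0, 0, 0]
    - [0.3, 0, 0, 0, 0]
    - [0.3, 0, 0, 0, 0]
    - [0, 0, 0, -10, 0]
    - [0, 0, 0, -30, 0]
    - [0, 0, 0, -60, 0]
    - [0, 0, 0, -80, 0]
    - [0, 0, 0, -80, 0]
    - [0, 0, 0, -80, 0]

```text
time: 7.45
position: [0.5579, 0.2914, 0.2776]
tcp_rot: [[0.107, 0.994, 0.0], [0.994, -0.107, 0.0], [0.0, 0.0, -1.0]]
force: [-0.5, 0.3, -0.3]
finger_gap: 0.0912
finger_force: 0.0
```

```bash
python3 - <<'E'
from h2 import *
im=bot.get_image("side"); f=im["frame"][40:280,180:440]; cv2.imwrite("pics/s2.png",cv2.resize(f,None,fx=2.3,fy=2.3))
w=cloud(bot.get_image("top")); 
b=(w-C); bx=b@BX; by=b@BY; bz=w[...,2]
m=(bz>.12)&(bz<.245)&(abs(bx)<.12)&(by>-.03)&(by<.08); print("flap by",np.nanpercentile(by[m],[5,50,95]),bz[m].max(),m.sum())
m=(bz>.03)&(bz<.07)&(abs(w[...,0]-.475)<.05)&(abs(w[...,1]+.30)<.05)
print("caddy",w[m].mean(0),w[m].max(0),w[m].min(0))
for p,yaw in(((.475,-.302,.15),YB-50),): print(delta(p,yaw),delta(p,YB))
print(bot.get_state()["position"])
E
```

```text
flap by [0.01884433 0.02210967 0.0519358 ] 0.2443756695351258 2375
caddy [ 0.47352837 -0.29776918  0.05170976] [ 0.49896795 -0.27463843  0.06043143] [ 0.44928145 -0.32650773  0.03003077]
[-598.4  -18.   126.9   50. ] [-598.4  -18.   126.9   -0. ]
[0.55737635 0.29114781 0.27599667]
```

View pics/s2.png

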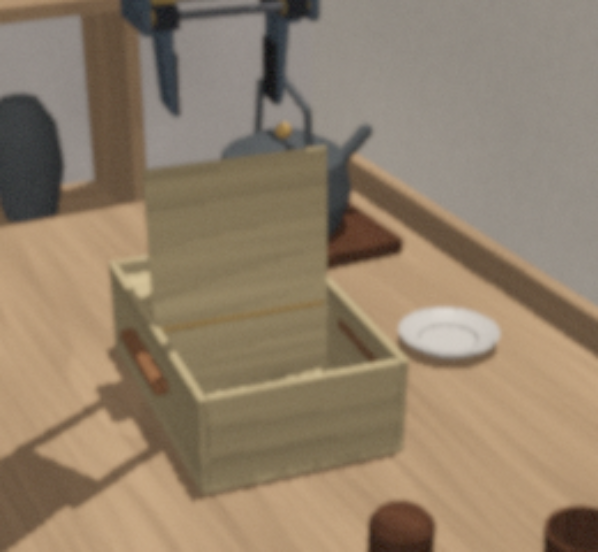

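The flap stands upright by itself (panel at crop 148–328, 150–325) and the lower tier is empty. Next I'm moving to the short caddy.

Request:
drive_tool:
  deltas:
    - [0, -30, -1, -15, 0]
    - [0, -75, -2, -20, 0]
    - [0, -122, -4, -20, 0]
    - [0, -170, -5, -20, 6]
    - [0, -218, -7, 0, 12]
    - [0, -266, -8, 20, 19]
    - [0, -312, -9, 35, 26]
    - [0, -358, -11, 50, 32]
    - [0, -404, -12, 65, 38]
    - [0, -450, -14, 80, 44]
    - [0, -496, -15, 95, 50]
    - [0, -540, -16, 110, 50]
    - [0, -575, -17, 122, 50]
    - [0, -598, -18, 127, 50]
    - [0, -598, -18, 127, 50]
    - [0, -598, -18, 127, 50]

```text
time: 9.15
position: [0.4753, -0.3007, 0.1493]
tcp_rot: [[0.831, 0.556, -0.002], [0.556, -0.831, 0.002], [-0.001, -0.003, -1.0]]
force: [0.3, 0.4, -0.4]
finger_gap: 0.0913
finger_force: 0.0
```

```bash
python3 - <<'E'
from h2 import *
im=bot.get_image("side"); f=im["frame"][220:460,270:530]; cv2.imwrite("pics/s3.png",cv2.resize(f,None,fx=2.3,fy=2.3))
print(delta((.4745,-.302,.019),YB-50),bot.get_state()["position"])
E
```

```text
[ -1.9   1.1 130.8  -0. ] [ 0.47565139 -0.30024464  0.1497767 ]
```

View pics/s3.png

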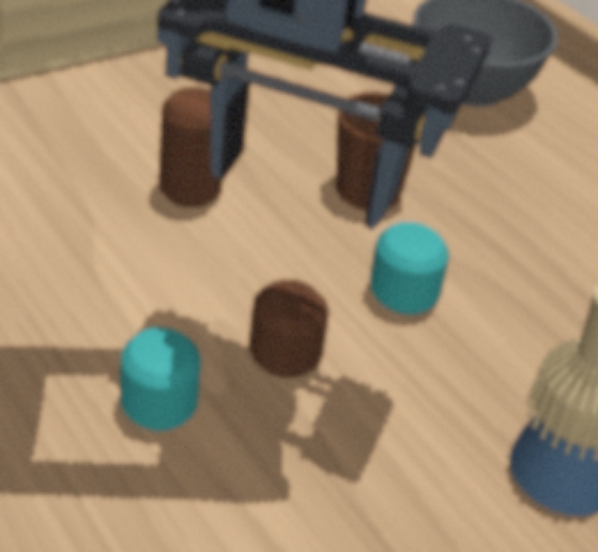

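The open fingers straddle the short caddy (crop 289,328), with both turquoise decoys clear. I'm descending and gripping.

Request:
drive_tool:
  deltas:
    - [0, -2, 1, 30, 0]
    - [0, -2, 1, 65, 0]
    - [0, -2, 1, 95, 0]
    - [0, -2, 1, 118, 0]
    - [0, -2, 1, 128, 0]
    - [0, -2, 1, 130, 0]
    - [0.3, -2, 1, 130, 0]
    - [1, -2, 1, 130, 0]
    - [1, -2, 1, 130, 0]
    - [1, -2, 1, 130, 0]
    - [1, -2, 1, 130, 0]
    - [1, -2, 1, 130, 0]
    - [1, -2, 1, 130, 0]
    - [1, -2, 1, 130, 0]
    - [1, -2, 1, 130, 0]
    - [1, -2, 1, 130, 0]
  grip_force: 20

```text
time: 10.8
position: [0.4751, -0.3033, 0.0208]
tcp_rot: [[0.831, 0.557, 0.001], [0.557, -0.831, -0.0], [0.0, 0.001, -1.0]]
force: [-0.3, 0.6, 4.8]
finger_gap: 0.0507
finger_force: 20.0
```

Request:
drive_tool:
  deltas:
    - [1, 0, 0, -5, 0]
    - [1, 0, 0, -20, 0]
    - [1, 0, 0, -50, 0]
    - [1, 0, 0, -90, 0]
    - [1, 0, 0, -130, 0]
    - [1, 0, 0, -165, 0]
    - [1, 0, 0, -180, 0]
    - [1, 0, 0, -180, 0]
    - [1, 0, 0, -180, 0]

```text
time: 11.7
position: [0.4742, -0.3026, 0.1993]
tcp_rot: [[0.831, 0.557, -0.002], [0.557, -0.831, 0.001], [-0.001, -0.002, -1.0]]
force: [-0.1, 0.9, -1.5]
finger_gap: 0.0509
finger_force: 20.0
```

```bash
python3 - <<'E'
from h2 import *
im=bot.get_image("side"); f=im["frame"][160:400,270:530]; cv2.imwrite("pics/s4.png",cv2.resize(f,None,fx=2.3,fy=2.3))
s=bot.get_state();print(s["position"],s["force"],s["finger_gap"],s["finger_force"])
print(delta(binp(.0027,-.070,.20),YB))
E
```

```text
[ 0.4739375  -0.30243319  0.1985997 ] [-0.47309451  0.13653997 -2.43890858] 0.050915920413137264 19.999550259963144
[ 316.7 -344.8   -0.6  -50. ]
```

View pics/s4.png

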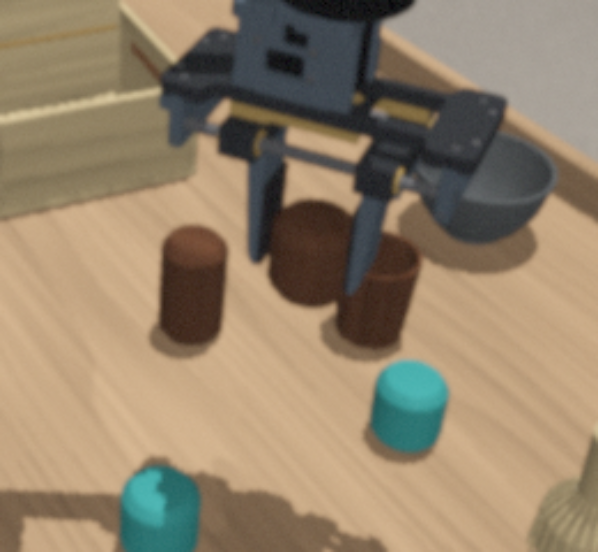

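The caddy is held upright between the fingers (crop 310,252). I'm carrying it over the tier.

Request:
drive_tool:
  deltas:
    - [1, 14, -15, 0, -3]
    - [1, 38, -42, 0, -8]
    - [1, 66, -72, 0, -14]
    - [1, 96, -104, 0, -20]
    - [1, 126, -137, 0, -26]
    - [1, 156, -170, 0, -32]
    - [1, 186, -203, 0, -38]
    - [1, 216, -235, 0, -44]
    - [1, 245, -267, 0, -50]
    - [1, 272, -296, 0, -50]
    - [1, 294, -320, 0, -50]
    - [1, 308, -336, 0, -50]
    - [1, 317, -345, 0, -50]
    - [1, 317, -345, 0, -50]
    - [1, 317, -345, 0, -50]
    - [1, 317, -345, 0, -50]

```text
time: 13.35
position: [0.5458, 0.1587, 0.2001]
tcp_rot: [[0.108, 0.994, -0.001], [0.994, -0.108, -0.001], [-0.001, -0.001, -1.0]]
force: [0.1, -0.9, -1.7]
finger_gap: 0.0507
finger_force: 20.0
```

```bash
python3 - <<'E'
from h2 import *
im=bot.get_image("side"); f=im["frame"][60:300,180:440]; cv2.imwrite("pics/s5.png",cv2.resize(f,None,fx=2.3,fy=2.3))
w=cloud(im); s=bot.get_state(); p=s["position"]; print(p,s["force"],s["finger_gap"])
d=w-p; c=im["frame"].astype(int)
m=(np.hypot(d[...,0],d[...,1])<.033)&(d[...,2]<.04)&(d[...,2]>-.06)&(c[...,2]>c[...,0]+8)
print("caddy",m.sum(),np.percentile(d[m],[1,50,99],axis=0))
print(delta(binp(.0027,-.070,.03),YB))
E
```

```text
[0.54589336 0.158775   0.20034753] [-0.47055434 -0.21132103 -0.72930073] 0.05097663070971592
caddy 676 [[-0.02827996 -0.02692183 -0.01958529]
 [-0.00626578 -0.01817807  0.01375224]
 [ 0.02597235  0.01528605  0.03412022]]
[ 1.500e+00 -1.100e+00  1.703e+02 -1.000e-01]
```

View pics/s5.png

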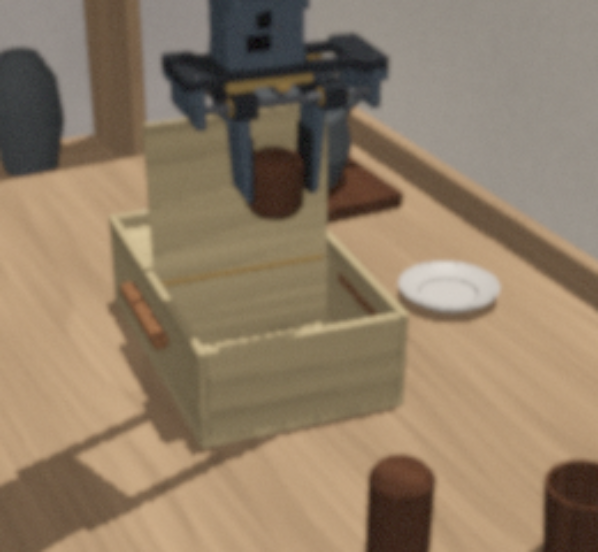

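Request:
drive_tool:
  deltas:
    - [1, 1, -1, 15, 0]
    - [1, 1, -1, 45, 0]
    - [1, 1, -1, 80, 0]
    - [1, 1, -1, 112, 0]
    - [1, 1, -1, 138, 0]
    - [1, 1, -1, 155, 0]
    - [1, 1, -1, 163, 0]
    - [1, 1, -1, 165, 0]
    - [1, 1, -1, 165, 0]
    - [1, 1, -1, 165, 0]

```text
time: 14.4
position: [0.546, 0.1612, 0.0366]
tcp_rot: [[0.108, 0.994, 0.002], [0.994, -0.108, 0.001], [0.001, 0.002, -1.0]]
force: [0.0, 0.3, -1.5]
finger_gap: 0.0509
finger_force: 20.0
```

Request:
drive_tool:
  deltas:
    - [1, 0, 0, 1, 0]
    - [1, 0, 0, 2, 0]
    - [1, 0, 0, 3, 0]
    - [1, 0, 0, 4, 0]
    - [1, 0, 0, 5, 0]
    - [1, 0, 0, 5, 0]
    - [1, 0, 0, 5, 0]

```text
time: 15.1
position: [0.5451, 0.1611, 0.0304]
tcp_rot: [[0.107, 0.994, -0.0], [0.994, -0.107, 0.0], [0.0, -0.0, -1.0]]
force: [0.2, -0.1, -1.2]
finger_gap: 0.0507
finger_force: 20.0
```

Nothing has touched yet, so I'm lowering in small steps.

Request:
drive_tool:
  deltas:
    - [1, 0, 0, 0.5, 0]
    - [1, 0, 0, 1, 0]
    - [1, 0, 0, 1.5, 0]
    - [1, 0, 0, 1.5, 0]

```text
time: 15.5
position: [0.5452, 0.1611, 0.0289]
tcp_rot: [[0.107, 0.994, -0.0], [0.994, -0.107, 0.0], [0.0, -0.0, -1.0]]
force: [-0.6, 0.4, -1.3]
finger_gap: 0.0509
finger_force: 20.0
```

Request:
drive_tool:
  deltas:
    - [1, 0, 0, 0.5, 0]
    - [1, 0, 0, 1, 0]
    - [1, 0, 0, 1, 0]
    - [1, 0, 0, 1, 0]

```text
time: 15.9
position: [0.5452, 0.1611, 0.0288]
tcp_rot: [[0.107, 0.994, 0.0], [0.994, -0.107, 0.0], [0.0, 0.0, -1.0]]
force: [-1.8, -0.1, 6.0]
finger_gap: 0.0507
finger_force: 20.0
```

That's floor contact, with 6 N on the tool. I'm releasing and going straight up.

Request:
drive_tool:
  deltas:
    - [0.35, 0, 0, -0.5, 0]
    - [0.2, 0, 0, -0.5, 0]
    - [0.2, 0, 0, -0.5, 0]
    - [0.2, 0, 0, -0.5, 0]
    - [0.2, 0, 0, -0.5, 0]
    - [0.2, 0, 0, -0.5, 0]
    - [0.2, 0, 0, -5, 0]
    - [0.2, 0, 0, -20, 0]
    - [0.2, 0, 0, -50, 0]
    - [0.2, 0, 0, -90, 0]
    - [0.2, 0, 0, -130, 0]
    - [0.2, -10, 0, -170, 0]
    - [0.2, -40, 0, -210, 0]
    - [0.2, -80, 0, -230, 0]
    - [0.2, -120, 0, -240, 0]
    - [0.2, -150, 0, -240, 0]
    - [0.2, -160, 0, -240, 0]
    - [0.2, -160, 0, -240, 0]

```text
time: 17.7
position: [0.5278, 0.0012, 0.2681]
tcp_rot: [[0.109, 0.994, 0.0], [0.994, -0.109, 0.0], [0.0, 0.0, -1.0]]
force: [0.1, -0.3, 0.1]
finger_gap: 0.0729
finger_force: 0.0
```

```bash
python3 - <<'E'
from h2 import *
a=bot.get_image("side"); t=bot.get_image("top")
f=np.hstack([cv2.resize(a["frame"][100:260,200:380],None,fx=2.2,fy=2.2),cv2.resize(t["frame"][150:310,95:275],None,fx=2.2,fy=2.2)]); cv2.imwrite("pics/s6.png",f)
w=cloud(t); b=w-C; c=t["frame"].astype(int)
m=(abs(b@BX)<.085)&(b@BY>-.135)&(b@BY<.0)&(w[...,2]>.04)&(w[...,2]<.1)
print(m.sum(),(b@BX)[m].mean(),(b@BY)[m].mean(),np.percentile(w[m][:,2],[5,50,95]))
m=(w[...,2]>.12)&(w[...,2]<.245)&(abs(b@BX)<.12)&(b@BY>-.03)&(b@BY<.08); print("flap",np.percentile((b@BY)[m],[5,50,95]),w[m][:,2].max())
print(bot.get_state()["position"])
E
```

```text
506 -0.0016436657665022975 -0.06802267543929469 [0.05038111 0.06122146 0.06614948]
flap [0.01879773 0.02211378 0.05212865] 0.244061317953799
[0.52795659 0.00284674 0.26772198]
```

View pics/s6.png

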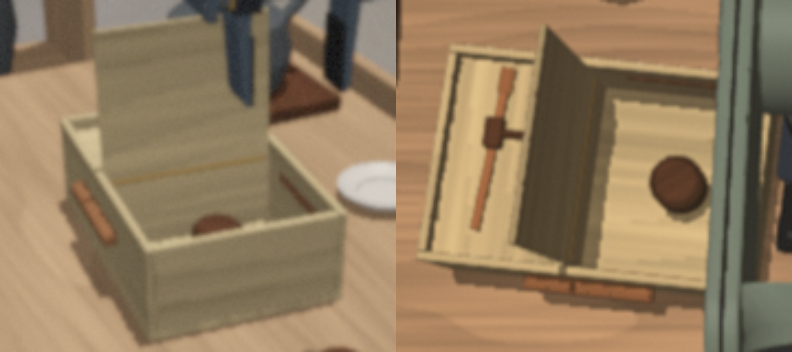

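The caddy stands upright on the lower floor (top crop 679,184; its top about 62 mm up, 64 expected). The flap stands open and the gripper is clear, so I'm handing in.

```bash
python3 -c "
from cell import bot
print(bot.close_job())"
```

```text
the job is handed in; nothing more can be done
None
```

The short caddy stands upright on the floor of the lower tier, the flap is standing open by itself, and I handed the job in at about 18 s of the 51 s allowed; no verdict came back.

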